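Work the combination lock of a tool box

ROBOT

A 7-joint arm with a two-finger parallel gripper is mounted at the origin on a cart in front of the work surface, level with it; the furniture and walls round the work are solid. World frame = base frame: x ahead of the robot, y to its left, z up, the work surface at z = 0. Lengths are in m, angles in degrees, forces in N, time in s.
With the tool pointing down it reaches from about 0.425 to 0.975 m from the base axis. Payload 16.7 kg.
Tool frame: the origin (TCP) lies at the very end of the fingers, on their centre line; the grasp point (between the pads) lies 19 mm behind it (env.grip_depth is the distance from the TCP to the grasp point, in m); z points along the fingers, y is the line along which they close (so a half turn about z gives the same grasp; the last joint's range is limited). The gripper opens to 85 mm and grips with 20 to 120 N. Pads are 22 mm wide; open, the fingers measure 114 mm over their backs; the gripper's body (76 mm by 85 mm) begins 54 mm behind the grasp point. The pads swing forward as they close: fully open they stand 13 mm farther back than shut.
Start: joints at [59.903, 24.414, 4.234, 92.017, -1.954, 63.644, -3.845], TCP at [0.248, -0.628, 0.231] pointing down, gripper open.
Joint ranges: [-163.25, 163.25], [-28.42, 122.38], [-70.27, 78.77], [12.13, 141.07], [-58.53, 238.53], [9.26, 117.41], [-156.51, 156.51]. Speed limits (degrees/s): [108.29, 108.29, 136.94, 136.94, 172.46, 172.46, 172.46].

INTERFACE

Orientations are given as a 3x3 rotation matrix whose columns are the frame's x, y, z axes.
In Python, from rig import readout, imaging, job, env gives the robot as it stands.
- The arm moves only by the tool play_rows, never from a script. Its argument "rows" is a list of rows, each a list of 7 numbers: the opening, from 0 (shut) to 1 (fully open), then the shift along the world's x, y, z in mm, then the turn, a rotation vector about the world's x, y, z in rad. In form: [[gripper, x, y, z, rx, ry, rz], ...]. A call has 1 to 10 rows; each row shifts and turns the commanded pose from where the row before left it; what a row does not reach is not made up. A row lasts 1/10 s, in which the tool goes at most 50 mm and 8.59 degrees, less where a joint would pass 70% of its speed; a pose out of reach is approached as far as the arm can. A call is refused whole if a number of a shift passes 50 or a number of a turn 0.15, either way. A call with a gripper value outside its range is refused whole. The fingers move at their own pace and stop on an object; "grip_force" is the grip in N (left out, the last holds). Time passes only in rows, so rows that do not move let the fingers close. It gives the time, the measured TCP pose, the force, the opening and the grip force at its end, in the units of the state.
- readout.observe(): the state, without advancing time (a new reading comes with each control period).
- imaging.capture(name): name is "scene" or "top" or "wrist"; returns a dict with "color" (400x640x3 uint8, red, green, blue), "intrinsics" (3x3 intrinsics, pixels), "eye" and "rotation" of the camera in the world. Camera axes: x right, y down, z forward; pixel columns grow to the right and rows downward; lengths in m; the calibration is good to about 2 mm. A picture is of the moment at which its call begins. There is no depth.
- job.sign_off(): hands the job in; it is judged then, once.
Trained networks look in the newest picture that a camera, given by its name, has taken for a name from the list of things; names that differ only in an ending like _2 or _b are one class to them, and where a whole thing is asked for, a point or a joint stands for the part that bears it (a point fixed in the world has none). Each returns a list of dicts, best first, with "confidence" (0 to 1); they miss things now and then, are a little off and sometimes report something else, mostly with a low value. They report only what shows in the picture. A call takes as long as a camera call.
- imaging.recognise(target, camera): "location" ([column, row] in pixels, amid what is visible of it).
- imaging.regions_of(target, camera): "region" (400x640 bool, what is visible of it) and "location" ([column, row] in pixels, amid what is visible of it).
The state is a dict: "time": time; "qpos": joint angles; "joint_vel": joint speeds; "joint_efforts": joint torques, N m; "tool_pos": TCP position; "tcp_rot": TCP orientation; "wrist_force": force on the tool from outside, world axes, zero at the start; "torque": the same for the moment, N m; "opening": finger opening in m; "finger_force": force on a finger pad.
Only numpy, scipy, OpenCV 4.12 (cv2) and the standard library are available. Lean on these libraries where they do the work, as an engineer would, in place of code of your own. Each camera call takes 0.05 s, during which the arm holds its last target. There are 200 camera calls.

TASK

Unlock the grey tool box. Turn the black dial right (clockwise) to the second mark after the double mark and not beyond it, then turn it left, back past the double mark, until you feel it meet the catch, which lies anywhere between the eleventh and the ninth mark, and press on gently through the catch's drag until it comes up firm, without forcing it. Then slide the bolt fully back out of its keeper, towards the dial, and leave the things lying on and around the box where they are.

Things in the scene. Friction and masses are not known exactly. Their poses are not given: they have to be found in the camera images.
- lock_box: Flat grey steel box 344 x 154 x 65 mm high, fixed to the worktop. Origin: centre of its underside; x to its far side (away from the robot at yaw 0), y along its length to the dial end, z up. Dial axis vertical at x 0, y +105 mm; bolt along y at x 0; the top's right 130 mm (y below -40 mm) is the lid, which stays shut.
- dial (a joint): Angle of the dial, rad, positive clockwise seen from above; 0 with the pointer at the double mark on the box's +x side. 12 even marks (0.524 apart), counted clockwise: mark 2 at +1.047, mark 10 at -1.047. Friction 0.04 N m; stays where left. Clockwise it takes a hidden wheel along, left behind when it turns back: the bolt passes only if the farthest clockwise point was mark 2 within 0.13 rad.
- dial_grip (a point): On the dial's axis at the height to grip its round black knob: 36 mm across, 36 mm tall, top 109 mm above the worktop and 13 mm above this point. A skirt 60 mm across lies below, its top 23 mm under this point. x along the pointer, z up.
- dial_pointer (a point): Outer end of the pointer, a light 3 mm line on the skirt, 42 mm from the axis. Turned left, the dial meets a hidden catch between -0.60 and -1.30 rad; it differs each time and must be felt. Pushing it takes 0.16 N m in all for 0.10 rad, then its end gives 8 N m/rad. Pushed 0.07 rad or more it stays and frees the bolt. Over 0.37 N m bends it.
- bolt (a joint): Travel of the bolt, m: 0 shot into its keeper on the lid, 0.028 fully drawn back; it slides along the box's +y, towards the dial, with 2 N of friction and stays where it is left. While locked it stops at about 0.002 to 0.004.
- bolt_grip (a point): Centre of the bolt's upright black handle, 16 mm in diameter and 36 mm tall, top 125 mm above the worktop, this point 13 mm below its top (the handle stands on a 10 mm stem). Guides whose tops are 24 mm below this point stand 19 mm to the -y side and 42 mm to the +y side of it when the bolt is shot.
- offcut_2: Small pale wood block 60 x 28 x 28 mm lying loose on the box's lid; origin under its centre.
- tape_grey: Grey tape measure 63 x 31 x 52 mm, loose on the worktop; origin under its centre.
- wax_tin: Round green tin 68 mm in diameter, 24 mm high, loose on the worktop.
- sanding_block: Sanding block 111 x 62 x 31 mm, loose on the worktop.
- solder_spool: Small spool 52 mm in diameter, 38 mm high, standing loose on the worktop.

How it is judged (in metres and radians):
On the way, in this order (a step that is already met when the one before it is completed fails the run):
1. the dial turned clockwise to mark 2 (within 0.13 rad) (value of joint dial between 0.917 and 1.177 rad), for 0.1 s.
2. the dial turned back anticlockwise to where the catch lies, more than 0.60 rad past the double mark, with the bolt still shot (value of joint dial below -0.6 rad and value of joint bolt below 0.006 m), for 0.1 s.
At the end, for the whole second after the job is handed in: The bolt is drawn back by at least 24 of its 28 mm and the dial is left anticlockwise of the double mark (more than 0.5 rad) (value of joint bolt above 0.024 m and value of joint dial below -0.5 rad); the robot touches nothing.
It fails at once if the dial is turned more than 0.15 rad beyond mark 2 (value of joint dial above 1.197 rad).
It fails at once if the dial is forced against the catch (over 11 N at the lock work, about 0.37 N m on the dial) (contact force between dial and lock_box above 11 N).
It fails at once if one of the loose things on or around the box is disturbed (moved over 30 mm) (distance of any of offcut_2, tape_grey, wax_tin, sanding_block, solder_spool from where it was at the start of the episode above 0.03 m).
It also fails if it takes over 72 s, if anything falls off the work surface, if the arm or the gripper's body presses on something with over 40 N, if the wrist force passes 120 N, or if a joint passes its speed limit or range.

## Working session

There is one attempt and no reset: what is moved stays moved. The work goes in short steps, Python scripts to look and compute and a tool call to move; the robot and the scene stay as the last step left them, time stands still between calls to the robot, and variables do not carry over. Pictures are saved under pics/ and viewed, at most 10 in all, crops included, and the job is handed in when it is done.

Besides the shell and the picture viewer there is one more tool, called after ">>>" in YAML: its name, and indented under it one key for each argument. play_rows: Moves the arm, as the interface text tells. Its arguments: {"type":"object","properties":{"rows":{"type":"array","items":{"type":"array","items":{"type":"number"}}},"grip_force":{"type":"number"}},"required":["rows"]}

```bash
mkdir -p pics; ls; cat > h.py <<'E'
import numpy as np, cv2
from rig import readout, imaging, job, env
def cap(n,save=None):
    c=imaging.capture(n)
    if save: cv2.imwrite('pics/'+save,cv2.cvtColor(c['color'],cv2.COLOR_RGB2BGR))
    return c
def ray(c,p):
    K=np.array(c['intrinsics']);d=np.array(c['rotation'])@np.linalg.inv(K)@[p[0],p[1],1]
    return np.array(c['eye']),d/np.linalg.norm(d)
def at_z(c,p,z):
    e,d=ray(c,p);return e+d*(z-e[2])/d[2]
def tri(l):
    A=np.zeros((3,3));b=np.zeros(3)
    for c,p in l:
        e,d=ray(c,p);P=np.eye(3)-np.outer(d,d);A+=P;b+=P@e
    return np.linalg.solve(A,b)
def proj(c,X):
    q=np.array(c['intrinsics'])@(np.array(c['rotation']).T@(np.array(X)-c['eye']));return q[:2]/q[2]
E
python3 - <<'E'
from h import *
np.set_printoptions(precision=3,suppress=True)
s=readout.observe();print(s)
C={n:cap(n,n+'0.png') for n in('scene','top','wrist')}
for n in C:
  print(n,C[n]['eye'],C[n]['rotation'])
  for t in ['lock_box','dial','dial_grip','dial_pointer','bolt','bolt_grip','offcut_2','tape_grey','wax_tin','sanding_block','solder_spool']:
    r=imaging.recognise(t,n)
    print(n,t,[(np.round(x['location']),round(x['confidence'],2),np.round(at_z(C[n],x['location'],0.08),3)) for x in r[:2]])
E
```

```text
pics
{'time': 0.0, 'qpos': array([59.902, 24.45 ,  4.231, 92.051, -1.954, 63.645, -3.844]), 'joint_vel': array([-0.025,  0.039,  0.019, -0.042, -0.015, -0.005, -0.06 ]), 'joint_efforts': array([  0.001, -94.985,   3.761, -46.352,   0.019,   0.01 ,  -0.   ]), 'tool_pos': array([ 0.248, -0.628,  0.231]), 'tcp_rot': array([[ 0.93 ,  0.367, -0.001],
       [ 0.367, -0.93 ,  0.001],
       [-0.   , -0.001, -1.   ]]), 'wrist_force': array([ 0.074, -0.619,  0.347]), 'torque': array([ 0.027, -0.053,  0.038]), 'finger_force': 0.0, 'opening': 0.08537557143700872}
scene [0.08  0.957 0.645] [[-0.885 -0.23   0.405]
 [-0.466  0.411 -0.783]
 [ 0.013 -0.882 -0.471]]
scene lock_box [(array([294., 240.]), 0.67, array([0.523, 0.207, 0.08 ]))]
scene dial [(array([276., 239.]), 0.78, array([0.565, 0.223, 0.08 ]))]
scene dial_grip [(array([276., 235.]), 0.64, array([0.573, 0.211, 0.08 ]))]
scene dial_pointer [(array([274., 238.]), 0.92, array([0.57 , 0.225, 0.08 ])), (array([296., 311.]), 0.24, array([0.395, 0.419, 0.08 ]))]
scene bolt [(array([300., 214.]), 0.45, array([0.573, 0.088, 0.08 ]))]
scene bolt
[... 981 characters left out ...]
([ 0.605, -0.015,  0.08 ]))]
top tape_grey [(array([243., 194.]), 0.48, array([0.425, 0.337, 0.08 ]))]
top wax_tin [(array([442., 251.]), 0.85, array([ 0.54 , -0.262,  0.08 ]))]
top sanding_block [(array([297., 172.]), 0.72, array([0.56 , 0.223, 0.08 ])), (array([243., 148.]), 0.7, array([0.55 , 0.408, 0.08 ]))]
top solder_spool [(array([447., 216.]), 0.54, array([ 0.638, -0.234,  0.08 ]))]
wrist [ 0.318 -0.601  0.374] [[ 0.367 -0.888 -0.278]
 [-0.93  -0.351 -0.108]
 [-0.002  0.298 -0.955]]
wrist lock_box []
wrist dial []
wrist dial_grip []
wrist dial_pointer []
wrist bolt []
wrist bolt_grip []
wrist offcut_2 []
wrist tape_grey []
wrist wax_tin []
wrist sanding_block []
wrist solder_spool []
```

```bash
python3 - <<'E'
import cv2,numpy as np
a=cv2.imread('pics/scene0.png')[150:350,180:400];b=cv2.imread('pics/top0.png')[110:290,220:470]
a=cv2.resize(a,(400,364),interpolation=3);b=cv2.resize(b,(400,288),interpolation=3)
b=cv2.copyMakeBorder(b,0,76,0,0,0);cv2.imwrite('pics/a.png',np.hstack([a,b]))
E
```

```text
(no output)
```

View pics/a.png

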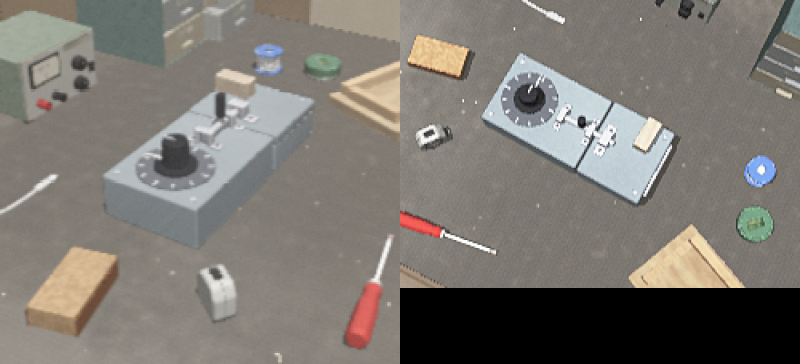

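>>> play_rows:
  rows:
    - [1, 30, 45, 8, 0, 0, 0]
    - [1, 30, 45, 8, 0, 0, 0]
    - [1, 30, 45, 8, 0, 0, 0]
    - [1, 30, 45, 8, 0, 0, 0]
    - [1, 30, 45, 8, 0, 0, 0]
    - [1, 30, 45, 8, 0, 0, 0]
    - [1, 30, 45, 8, 0, 0, 0]
    - [1, 30, 45, 8, 0, 0, 0]
    - [1, 30, 45, 8, 0, 0, 0]
    - [1, 30, 45, 8, 0, 0, 0]

```text
time: 2.8
tool_pos: [0.5229, -0.2145, 0.3051]
tcp_rot: [[0.93, 0.367, 0.001], [0.367, -0.93, -0.0], [0.0, 0.001, -1.0]]
wrist_force: [2.3, -0.7, -0.7]
opening: 0.0853
finger_force: 0.0
```

>>> play_rows:
  rows:
    - [1, 2, 48, 0, 0, 0, 0]
    - [1, 2, 48, 0, 0, 0, 0]
    - [1, 2, 48, 0, 0, 0, 0]
    - [1, 2, 48, 0, 0, 0, 0]
    - [1, 2, 48, 0, 0, 0, 0]
    - [1, 2, 48, 0, 0, 0, 0]
    - [1, 2, 48, 0, 0, 0, 0]
    - [1, 0, 0, 0, 0, 0, 0]
    - [1, 0, 0, 0, 0, 0, 0]

```text
time: 3.7
tool_pos: [0.5359, 0.1208, 0.3044]
tcp_rot: [[0.929, 0.369, -0.0], [0.369, -0.929, 0.0], [-0.0, -0.0, -1.0]]
wrist_force: [-0.7, -1.4, 0.3]
opening: 0.0852
finger_force: 0.0
```

```bash
cat > look.py <<'E'
from h import *
import sys
np.set_printoptions(precision=4,suppress=True)
s=readout.observe();print(s['time'],s['qpos'],s['tool_pos'],s['tcp_rot'].tolist(),s['wrist_force'])
c=cap('wrist',sys.argv[1]+'.png')
for t in ['lock_box','dial','dial_grip','dial_pointer','bolt_grip','offcut_2']:
    r=imaging.recognise(t,'wrist')
    print(t,[(np.round(x['location'],1),round(x['confidence'],2),np.round(at_z(c,x['location'],0.1),3)) for x in r[:2]])
import pickle;pickle.dump(c,open(sys.argv[1]+'.pkl','wb'))
E
python3 look.py w1
```

```text
3.7 [  1.5578  10.757  -23.9971 101.8643   4.6757  68.356  -92.1279] [0.5359 0.1208 0.3044] [[0.9293634861117209, 0.3691659598680696, -6.897068962944007e-05], [0.36916596581135863, -0.9293634783538294, 0.00012160854410562], [-1.9205105105539838e-05, -0.00013848017174070652, -0.9999999902272031]] [-0.7086 -1.3731  0.2619]
lock_box [(array([314.4, 144.7]), 0.59, array([0.573, 0.135, 0.1  ]))]
dial [(array([248.9, 120.7]), 0.89, array([0.571, 0.214, 0.1  ]))]
dial_grip [(array([251.2, 121.5]), 0.8, array([0.571, 0.211, 0.1  ]))]
dial_pointer [(array([252.6, 122.6]), 0.67, array([0.57 , 0.209, 0.1  ]))]
bolt_grip [(array([335.5, 161.1]), 0.85, array([0.565, 0.105, 0.1  ]))]
offcut_2 []
```

View pics/w1.png

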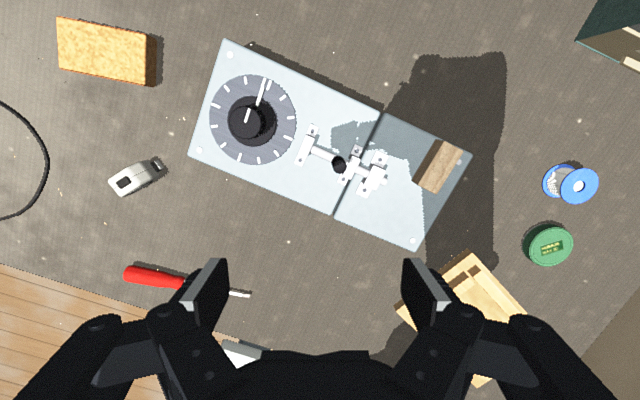

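```bash
python3 - <<'E'
from h import *
import pickle
np.set_printoptions(precision=4,suppress=True)
c=pickle.load(open('w1.pkl','rb'))
P=np.array([at_z(c,p,0.065)[:2] for p in [(226,40),(189,156),(415,251),(472,153)]]);print(P)
for i in range(4):
    d=P[i]-P[(i+1)%4];print(np.linalg.norm(d),np.degrees(np.arctan2(d[1],d[0])))
print(P.mean(0))
im=cv2.cvtColor(c['color'],cv2.COLOR_RGB2BGR)
# rectified top view of box-top plane z=0.073 around the dial, world x up, y left
S=6000.;N=600
q=np.array([[0.48,0.27],[0.58,0.27],[0.58,0.17],[0.48,0.17]])
def w2p(X): return proj(c,[X[0],X[1],0.070])
dc=at_z(c,(250,121),0.1)[:2];r=0.055
w=[dc+[r,r],dc+[r,-r],dc+[-r,-r],dc+[-r,r]]
H=cv2.getPerspectiveTransform(np.float32([w2p(x) for x in w]),np.float32([[0,0],[N,0],[N,N],[0,N]]))
cv2.imwrite('pics/rect.png',cv2.warpPerspective(im,H,(N,N),flags=2));print(dc)
E
```

```text
[[ 0.6427  0.2723]
 [ 0.497   0.2784]
 [ 0.4843 -0.0539]
 [ 0.6346 -0.0577]]
0.14582412921132823 -2.401877979303898
0.33249706586672834 87.81038928566217
0.1503921699597856 178.52728280535314
0.33010660174585194 -91.39859170425775
[0.5646 0.1097]
[0.5709 0.2123]
```

View pics/rect.png

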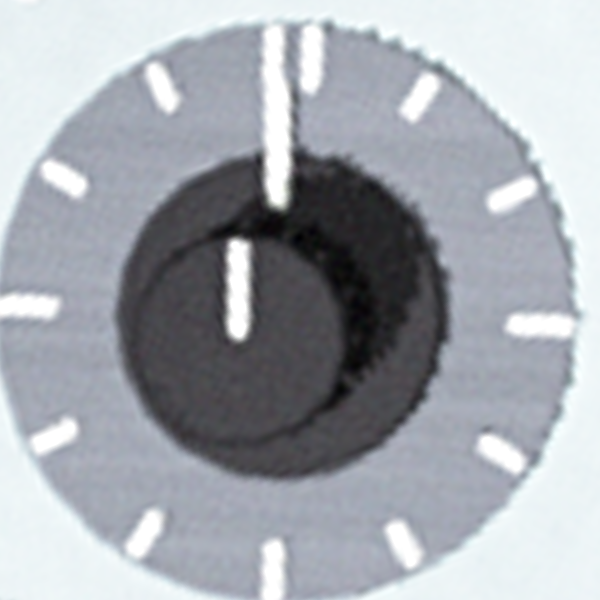

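>>> play_rows:
  rows:
    - [1, 4, 12, -10, 0, 0, 0.145]
    - [1, 4, 12, -10, 0, 0, 0.145]
    - [1, 4, 12, -10, 0, 0, 0.145]
    - [1, 4, 12, -10, 0, 0, 0.145]
    - [1, 4, 12, -10, 0, 0, 0.145]
    - [1, 4, 12, -10, 0, 0, 0.145]
    - [1, 4, 12, -10, 0, 0, 0]
    - [1, 4, 8, -10, 0, 0, 0]
    - [1, 0, 0, 0, 0, 0, 0]
    - [1, 0, 0, 0, 0, 0, 0]

```text
time: 5.05
tool_pos: [0.568, 0.2115, 0.2243]
tcp_rot: [[0.321, 0.947, -0.001], [0.947, -0.321, -0.0], [-0.0, -0.0, -1.0]]
wrist_force: [-1.2, -0.4, 0.7]
opening: 0.0851
finger_force: 0.0
```

```bash
python3 look.py w2; python3 - <<'E'
from h import *
import pickle
c=pickle.load(open('w2.pkl','rb'))
for t in ['dial','bolt_grip']:
  for n in ['wrist']:
    r=imaging.regions_of(t,n)
    for x in r[:1]: 
      ys,xs=np.nonzero(x['region']);print(t,xs.min(),xs.max(),ys.min(),ys.max())
for i in range(3): cap('wrist');print(readout.observe()['torque'],readout.observe()['wrist_force'])
E
```

```text
5.05 [ -1.4483  21.3293 -31.776   99.9508  12.4913  62.2916 -56.0665] [0.568  0.2115 0.2243] [[0.32134416426429974, 0.946962305389656, -0.0005659190635828049], [0.94696236588187, -0.32134435624739277, -0.0002868995639543918], [-0.0004535379696726924, -0.0004437105547412676, -0.9999997987121065]] [-1.2171 -0.4029  0.6651]
lock_box [(array([328.6, 224.1]), 0.6, array([0.572, 0.181, 0.1  ]))]
dial [(array([314.6, 183.9]), 0.97, array([0.572, 0.223, 0.1  ])), (array([267.2,  16.1]), 0.55, array([0.58 , 0.363, 0.1  ]))]
dial_grip [(array([315.2, 183.6]), 0.95, array([0.573, 0.223, 0.1  ])), (array([342. , 291.7]), 0.26, array([0.562, 0.105, 0.1  ]))]
dial_pointer [(array([313.4, 183.7]), 0.58, array([0.571, 0.223, 0.1  ]))]
bolt_grip [(array([342.9, 292.9]), 0.85, array([0.562, 0.103, 0.1  ]))]
offcut_2 [(array([393. , 347.4]), 0.55, array([0.595, 0.018, 0.1  ]))]
dial 284 351 156 211
bolt_grip 332 356 257 316
[ 0.0004745  -0.00011572  0.04754334] [-0.05641859  0.37746374  0.03298567]
[ 0.02166842  0.04364332 -0.03595072] [-0.3505477   0.26874968  0.50917939]
[0.01370196 0.03387045 0.04294597] [-0.20327291  0.82289993  0.41867843]
```

View pics/w2.png

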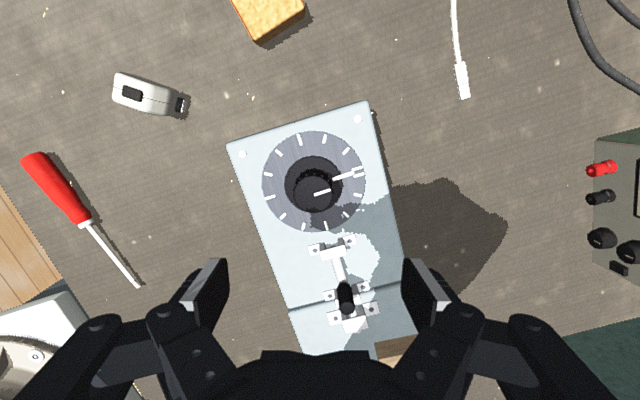

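```bash
cat >> h.py <<'E'
def rect(c,cen,z,r=0.05,N=400):
    im=cv2.cvtColor(c['color'],cv2.COLOR_RGB2BGR);x,y=cen
    w=[(x+r,y+r),(x+r,y-r),(x-r,y-r),(x-r,y+r)]
    H=cv2.getPerspectiveTransform(np.float32([proj(c,(a,b,z)) for a,b in w]),np.float32([[0,0],[N,0],[N,N],[0,N]]))
    o=cv2.warpPerspective(im,H,(N,N),flags=2)
    return o
E
python3 - <<'E'
from h import *
import pickle
L=[pickle.load(open(f,'rb')) for f in('w1.pkl','w2.pkl')]
def g(o,col=(0,0,255)):
    cv2.drawMarker(o,(150,150),col,0,300,1);return o
def circ(o,c,cen,z,R,r=0.05,zz=0.109): pass
A=[rect(c,(0.569,0.214),0.109,r=0.045,N=300) for c in L]
B=[rect(c,(0.565,0.105),0.125,r=0.03,N=300) for c in L]
for o in A: g(o);cv2.circle(o,(150,150),60,(0,255,255),1)
for o in B: g(o);cv2.circle(o,(150,150),40,(0,255,255),1)
cv2.imwrite('pics/b.png',np.vstack([np.hstack(A),np.hstack(B)]))
E
```

```text
(no output)
```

View pics/b.png

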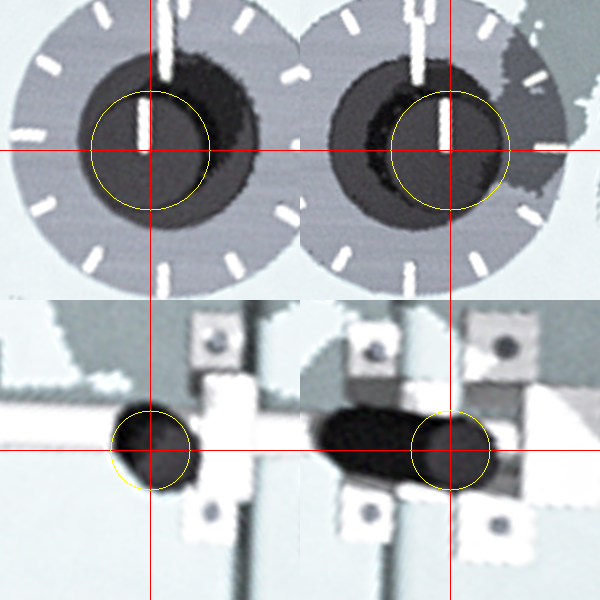

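>>> play_rows:
  rows:
    - [1, 1, 4, -25, 0, 0, 0]
    - [1, 0, 0, -25, 0, 0, 0]
    - [1, 0, 0, -25, 0, 0, 0]
    - [1, 0, 0, -25, 0, 0, 0]
    - [1, 0, 0, -25, 0, 0, 0]
    - [1, 0, 0, -19, 0, 0, 0]
    - [1, 0, 0, 0, 0, 0, 0]
    - [1, 0, 0, 0, 0, 0, 0]

```text
time: 6.45
tool_pos: [0.5691, 0.2159, 0.0808]
tcp_rot: [[0.319, 0.948, -0.0], [0.948, -0.319, 0.0], [0.0, -0.0, -1.0]]
wrist_force: [-0.9, -0.2, 0.0]
opening: 0.0855
finger_force: 0.0
```

>>> play_rows:
  rows:
    - [0, 0, 0, 0, 0, 0, 0]
    - [0, 0, 0, 0, 0, 0, 0]
    - [0, 0, 0, 0, 0, 0, 0]
    - [0, 0, 0, 0, 0, 0, 0]
    - [0, 0, 0, 0, 0, 0, 0]
    - [0, 0, 0, 0, 0, 0, 0]
    - [0, 0, 0, 0, 0, 0, 0]
    - [0, 0, 0, 0, 0, 0, 0]
  grip_force: 40

```text
time: 7.25
tool_pos: [0.568, 0.2163, 0.0814]
tcp_rot: [[0.319, 0.948, -0.001], [0.948, -0.319, -0.0], [-0.0, -0.001, -1.0]]
wrist_force: [-12.0, -0.7, 16.1]
opening: 0.0349
finger_force: 38.6
```

```bash
python3 - <<'E'
from h import *
np.set_printoptions(precision=4,suppress=True)
for i in range(4):
  s=readout.observe();print(s['time'],s['tool_pos'],np.degrees(np.arctan2(s['tcp_rot'][1,0],s['tcp_rot'][0,0])),s['wrist_force'],s['torque'],s['joint_efforts'],s['finger_force'],s['opening']);cap('wrist',f'g{i}.png')
E
```

```text
7.25 [0.568  0.2163 0.0814] 71.41245281835283 [-11.9815  -0.741   16.0835] [-0.0728  2.6128 -0.047 ] [  2.2287 -85.4094  -5.9167 -38.0478   1.9543  -2.9897   0.0325] 38.607566356658936 0.03493722650882033
7.3 [0.568  0.2163 0.0814] 71.41453053463371 [-12.1573  -0.2991  16.3716] [-0.1117  2.598  -0.0327] [  2.2278 -85.4106  -5.9163 -38.0458   1.9537  -2.9898   0.0326] 38.60725522041321 0.03481227802719771
7.35 [0.568  0.2163 0.0814] 71.41549084987584 [-11.1485  -0.847   16.944 ] [-0.1458  2.543  -0.0065] [  2.2293 -85.4122  -5.9154 -38.0467   1.9543  -2.9897   0.0325] 38.60811531543732 0.03514970810694574
7.4 [0.568  0.2163 0.0814] 71.41219060318461 [-12.0341  -0.5482  16.9859] [-0.1254  2.565  -0.0145] [  2.2281 -85.4128  -5.9168 -38.0464   1.9541  -2.9898   0.0325] 38.60829412937164 0.03461914836339429
```

>>> play_rows:
  rows:
    - [0, -1.5, 0.5, 1.5, 0, 0, 0]
    - [0, 0, 0, 0, 0, 0, 0]
    - [0, 0, 0, 0, 0, 0, 0]

```text
time: 7.75
tool_pos: [0.5678, 0.2163, 0.0817]
tcp_rot: [[0.319, 0.948, 0.0], [0.948, -0.319, 0.0], [0.001, 0.0, -1.0]]
wrist_force: [4.5, 2.5, -10.7]
opening: 0.0346
finger_force: 44.9
```

```bash
cat > st.py <<'E'
from h import *
np.set_printoptions(precision=4,suppress=True)
s=readout.observe();print(s['time'],s['tool_pos'],'yaw',np.arctan2(s['tcp_rot'][1,0],s['tcp_rot'][0,0]),'F',s['wrist_force'],'T',s['torque'],'q7',s['qpos'][6],'e',s['joint_efforts'][6],s['finger_force'],s['opening'])
E
python3 st.py
```

```text
7.75 [0.5678 0.2163 0.0817] yaw 1.2458138627759774 F [  4.5195   2.4659 -10.6703] T [ 0.5158 -0.998   0.0282] q7 -61.885712556894106 e -0.03768196329474449 44.87370729446411 0.03456077162503593
```

>>> play_rows:
  rows:
    - [0, 0.4, 0, -0.6, 0, 0, -0.1]
    - [0, 0, 0, 0, 0, 0, -0.1]
    - [0, 0, 0, 0, 0, 0, -0.1]
    - [0, 0, 0, 0, 0, 0, -0.1]
    - [0, 0, 0, 0, 0, 0, -0.1]
    - [0, 0, 0, 0, 0, 0, -0.1]
    - [0, 0, 0, 0, 0, 0, -0.1]
    - [0, 0, 0, 0, 0, 0, -0.1]
    - [0, 0, 0, 0, 0, 0, -0.1]
    - [0, 0, 0, 0, 0, 0, 0]

```text
time: 8.75
tool_pos: [0.5675, 0.2167, 0.0816]
tcp_rot: [[0.941, 0.338, -0.0], [0.338, -0.941, 0.0], [-0.0, -0.0, -1.0]]
wrist_force: [-4.9, 1.7, 2.3]
opening: 0.0349
finger_force: 46.2
```

>>> play_rows:
  rows:
    - [0, 0, 0, 0, 0, 0, -0.08]
    - [0, 0, 0, 0, 0, 0, 0]
    - [0, 0, 0, 0, 0, 0, 0]

```text
time: 9.05
tool_pos: [0.5675, 0.2167, 0.0816]
tcp_rot: [[0.964, 0.266, -0.0], [0.266, -0.964, 0.0], [-0.0, -0.0, -1.0]]
wrist_force: [-4.8, 1.7, 3.1]
opening: 0.0348
finger_force: 46.3
```

```bash
python3 st.py; python3 - <<'E'
from h import *
import pickle
c=cap('wrist','d1.png');pickle.dump(c,open('d1.pkl','wb'))
a=rect(c,(0.569,0.2155),0.073,r=0.06,N=400)
s=cap('top','t1.png');b=cv2.resize(rect(s,(0.569,0.2155),0.073,r=0.06,N=400),(400,400))
cv2.imwrite('pics/d1r.png',np.hstack([a,b]))
E
```

```text
9.05 [0.5675 0.2167 0.0816] yaw 0.2696215750134274 F [-4.7746  1.6679  3.1462] T [ 0.4733  1.0004 -0.014 ] q7 -110.43265066065152 e -0.17743779346346855 46.34999692440033 0.03480535982110468
```

View pics/d1r.png

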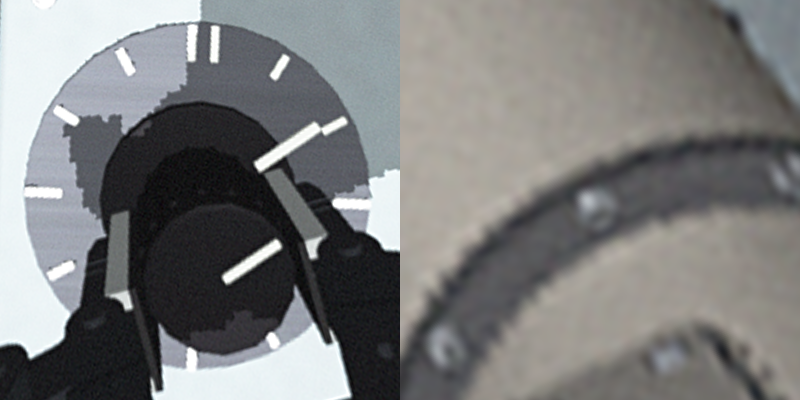

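>>> play_rows:
  rows:
    - [0, 0, 0, 0, 0, 0, -0.05]
    - [0, 0, 0, 0, 0, 0, -0.03]
    - [0, 0, 0, 0, 0, 0, 0]
    - [0, 0, 0, 0, 0, 0, 0]

```text
time: 9.55
tool_pos: [0.5675, 0.2167, 0.0816]
tcp_rot: [[0.982, 0.189, -0.0], [0.189, -0.982, 0.0], [-0.0, -0.001, -1.0]]
wrist_force: [-5.6, 2.9, 3.4]
opening: 0.0348
finger_force: 46.4
```

```bash
python3 st.py; python3 - <<'E'
from h import *
import pickle
c=cap('wrist','d2.png');pickle.dump(c,open('d2.pkl','wb'))
for n in ['d1.pkl','d2.pkl']:
  a=rect(pickle.load(open(n,'rb')),(0.569,0.2155),0.073,r=0.06,N=800)
  g=cv2.cvtColor(a,6)
  m=((g>170)*255).astype('uint8')
  for ct in cv2.findContours(m,0,2)[0]:
    if cv2.contourArea(ct)<100: continue
    (x,y),(w,h),an=cv2.minAreaRect(ct)
    vx,vy,_,_=cv2.fitLine(ct,2,0,.01,.01).ravel()
    if max(w,h)<250: print(n,round(x),round(y),round(max(w,h)),round(min(w,h)),'cw deg %.1f'%(np.degrees(np.arctan2(vx,-vy))%180))
E
```

```text
9.55 [0.5675 0.2167 0.0816] yaw 0.1896627661688922 F [-5.629   2.9465  3.368 ] T [ 0.5298  1.0486 -0.0078] q7 -114.39495313675408 e -0.06640675943344831 46.38530194759369 0.03480334311613111
d1.pkl 242 602 37 36 cw deg 129.9
d1.pkl 135 566 54 19 cw deg 90.8
d1.pkl 165 516 32 12 cw deg 18.0
d1.pkl 503 523 134 21 cw deg 56.1
d1.pkl 623 492 47 28 cw deg 15.6
d1.pkl 196 458 32 16 cw deg 173.7
d1.pkl 732 418 165 135 cw deg 178.8
d1.pkl 598 279 204 36 cw deg 61.9
d1.pkl 559 134 55 18 cw deg 33.2
d1.pkl 342 101 23 11 cw deg 104.2
d1.pkl 308 85 114 44 cw deg 78.3
d1.pkl 429 88 73 17 cw deg 0.0
d2.pkl 306 666 29 9 cw deg 0.8
d2.pkl 233 583 47 28 cw deg 136.3
d2.pkl 95 512 40 27 cw deg 79.9
d2.pkl 623 513 37 34 cw deg 28.0
d2.pkl 493 531 135 21 cw deg 61.0
d2.pkl 176 475 101 22 cw deg 32.3
d2.pkl 731 434 195 136 cw deg 177.0
d2.pkl 606 293 205 28 cw deg 58.4
d2.pkl 560 133 55 17 cw deg 32.9
d2.pkl 430 87 74 17 cw deg 2.0
```

>>> play_rows:
  rows:
    - [0, 0, 0, 0, 0, 0, 0.1]
    - [0, 0, 0, 0, 0, 0, 0.1]
    - [0, 0, 0, 0, 0, 0, 0.1]
    - [0, 0, 0, 0, 0, 0, 0.1]
    - [0, 0, 0, 0, 0, 0, 0.1]
    - [0, 0, 0, 0, 0, 0, 0.1]
    - [0, 0, 0, 0, 0, 0, 0.1]
    - [0, 0, 0, 0, 0, 0, 0.1]
    - [0, 0, 0, 0, 0, 0, 0.1]
    - [0, 0, 0, 0, 0, 0, 0.1]

```text
time: 10.6
tool_pos: [0.5678, 0.2163, 0.0816]
tcp_rot: [[0.369, 0.93, -0.0], [0.93, -0.369, 0.0], [0.0, -0.0, -1.0]]
wrist_force: [-2.9, 1.2, 2.1]
opening: 0.0348
finger_force: 46.3
```

>>> play_rows:
  rows:
    - [0, 0, 0, 0, 0, 0, 0.1]
    - [0, 0, 0, 0, 0, 0, 0.1]
    - [0, 0, 0, 0, 0, 0, 0.1]
    - [0, 0, 0, 0, 0, 0, 0.1]
    - [0, 0, 0, 0, 0, 0, 0.04]
    - [0, 0, 0, 0, 0, 0, 0.04]
    - [0, 0, 0, 0, 0, 0, 0.04]

```text
time: 11.3
tool_pos: [0.5682, 0.2162, 0.0816]
tcp_rot: [[-0.139, 0.99, 0.0], [0.99, 0.139, 0.0], [0.0, 0.0, -1.0]]
wrist_force: [-1.7, 1.6, -0.2]
opening: 0.0349
finger_force: 46.1
```

```bash
python3 st.py
```

```text
11.3 [0.5682 0.2162 0.0816] yaw 1.7106366487032814 F [-1.7448  1.6448 -0.2251] T [0.3581 0.236  0.0047] q7 -38.755335050844955 e -1.099008433520794 46.111173033714294 0.034880704180762535
```

```bash
cat > m.py <<'E'
from h import *
import sys
T=[];F=[];e=[]
for i in range(5):
    s=readout.observe();T.append(s['torque']);F.append(s['wrist_force']);e.append(s['joint_efforts'][6])
    if i<4: imaging.capture('wrist')
T=np.array(T);y=np.arctan2(s['tcp_rot'][1,0],s['tcp_rot'][0,0])%(2*np.pi)
print('t %.2f yaw %.4f dial~%.3f Tz %.3f  e7 %.3f q7 %.2f'%(s['time'],y,1.21-y,T[:,2].mean(),np.mean(e),s['qpos'][6]),np.round(T[:,2],2),np.round(np.mean(F,0),1),s['opening'])
E
python3 m.py
```

```text
t 11.50 yaw 1.7062 dial~-0.496 Tz 0.021  e7 -0.110 q7 -38.98 [0.   0.04 0.03 0.03 0.01] [-1.5  1.9  1.5] 0.034396163394814196
```

>>> play_rows:
  rows:
    - [0, 0, 0, 0, 0, 0, 0.025]
    - [0, 0, 0, 0, 0, 0, 0.025]

```text
time: 11.7
tool_pos: [0.5682, 0.2163, 0.0816]
tcp_rot: [[-0.186, 0.983, 0.0], [0.983, 0.186, 0.0], [-0.0, 0.001, -1.0]]
wrist_force: [-1.2, 0.5, 3.4]
opening: 0.035
finger_force: 46.3
```

```bash
python3 m.py
```

```text
t 11.90 yaw 1.7556 dial~-0.546 Tz 0.036  e7 -0.116 q7 -36.53 [-0.06  0.06  0.08  0.04  0.05] [-0.8  0.9  4.4] 0.03476047398331661
```

>>> play_rows:
  rows:
    - [0, 0, 0, 0, 0, 0, 0.02]
    - [0, 0, 0, 0, 0, 0, 0.02]

```text
time: 12.1
tool_pos: [0.5682, 0.2163, 0.0816]
tcp_rot: [[-0.224, 0.974, 0.0], [0.974, 0.224, 0.0], [0.0, 0.0, -1.0]]
wrist_force: [-0.9, 0.6, 5.2]
opening: 0.0343
finger_force: 46.5
```

```bash
python3 m.py
```

```text
t 12.30 yaw 1.7964 dial~-0.586 Tz -0.000  e7 -0.105 q7 -34.50 [-0.06  0.02  0.03  0.04 -0.03] [-0.5  0.9  5.7] 0.034413745191165364
```

>>> play_rows:
  rows:
    - [0, 0, 0, 0, 0, 0, 0.02]
    - [0, 0, 0, 0, 0, 0, 0.02]

```text
time: 12.5
tool_pos: [0.5682, 0.2162, 0.0816]
tcp_rot: [[-0.263, 0.965, 0.001], [0.965, 0.263, 0.0], [0.0, 0.001, -1.0]]
wrist_force: [0.2, 1.2, 4.9]
opening: 0.0347
finger_force: 46.5
```

```bash
python3 m.py
```

```text
t 12.70 yaw 1.8364 dial~-0.626 Tz 0.018  e7 -0.096 q7 -32.51 [-0.03  0.06 -0.01  0.01  0.05] [-0.4  1.1  5.2] 0.03472208493035006
```

>>> play_rows:
  rows:
    - [0, 0, 0, 0, 0, 0, 0.02]
    - [0, 0, 0, 0, 0, 0, 0.02]

```text
time: 12.9
tool_pos: [0.5683, 0.2163, 0.0816]
tcp_rot: [[-0.302, 0.953, 0.001], [0.953, 0.302, 0.0], [0.0, 0.001, -1.0]]
wrist_force: [0.0, 0.5, 5.7]
opening: 0.0349
finger_force: 46.6
```

```bash
python3 m.py
```

```text
t 13.10 yaw 1.8765 dial~-0.666 Tz 0.026  e7 -0.096 q7 -30.51 [-0.03  0.05  0.06  0.03  0.02] [-0.2  0.6  5.6] 0.034871081360946354
```

>>> play_rows:
  rows:
    - [0, 0, 0, 0, 0, 0, 0.02]
    - [0, 0, 0, 0, 0, 0, 0.02]

```text
time: 13.3
tool_pos: [0.5683, 0.2163, 0.0816]
tcp_rot: [[-0.34, 0.941, 0.001], [0.941, 0.34, 0.0], [-0.0, 0.001, -1.0]]
wrist_force: [-0.5, 1.0, 5.3]
opening: 0.0348
finger_force: 46.6
```

```bash
python3 m.py
```

```text
t 13.50 yaw 1.9169 dial~-0.707 Tz 0.017  e7 -0.101 q7 -28.50 [-0.04  0.02  0.02  0.05  0.03] [-0.1  1.2  5.9] 0.03487810712464043
```

```bash
sed -i "s/print('t/print('FIRST Tz %.3f e %.3f'%(T[0,2],e[0]),'t/; s/range(5)/range(3)/; s/i<4/i<2/" m.py
```

>>> play_rows:
  rows:
    - [0, 0, 0, 0, 0, 0, 0.02]
    - [0, 0, 0, 0, 0, 0, 0.02]

```text
time: 13.7
tool_pos: [0.5683, 0.2163, 0.0816]
tcp_rot: [[-0.377, 0.926, 0.001], [0.926, 0.377, 0.0], [0.0, 0.001, -1.0]]
wrist_force: [-0.1, 1.3, 6.1]
opening: 0.0346
finger_force: 46.6
```

```bash
python3 m.py
```

```text
FIRST Tz -0.057 e -0.587 t 13.80 yaw 1.9576 dial~-0.748 Tz -0.009  e7 -0.212 q7 -26.47 [-0.06 -0.    0.03] [-0.   1.1  5.9] 0.03474219277060064
```

>>> play_rows:
  rows:
    - [0, 0, 0, 0, 0, 0, 0.02]
    - [0, 0, 0, 0, 0, 0, 0.02]

```text
time: 14.0
tool_pos: [0.5683, 0.2163, 0.0816]
tcp_rot: [[-0.414, 0.91, 0.001], [0.91, 0.414, 0.0], [-0.0, 0.001, -1.0]]
wrist_force: [0.6, 2.1, 5.4]
opening: 0.0346
finger_force: 46.6
```

```bash
python3 m.py
```

```text
FIRST Tz -0.042 e -0.584 t 14.10 yaw 1.9975 dial~-0.788 Tz -0.001  e7 -0.211 q7 -24.48 [-0.04  0.02  0.02] [0.3 1.7 5.4] 0.03494605381022224
```

>>> play_rows:
  rows:
    - [0, 0, 0, 0, 0, 0, 0.02]
    - [0, 0, 0, 0, 0, 0, 0.02]

```text
time: 14.3
tool_pos: [0.5683, 0.2163, 0.0816]
tcp_rot: [[-0.45, 0.893, 0.001], [0.893, 0.45, 0.0], [-0.0, 0.001, -1.0]]
wrist_force: [1.0, 0.6, 5.1]
opening: 0.0348
finger_force: 46.6
```

```bash
python3 m.py
```

```text
FIRST Tz -0.007 e -0.602 t 14.40 yaw 2.0378 dial~-0.828 Tz 0.023  e7 -0.219 q7 -22.48 [-0.01  0.05  0.03] [1.2 1.1 5.7] 0.034831250205712615
```

>>> play_rows:
  rows:
    - [0, 0, 0, 0, 0, 0, 0.02]
    - [0, 0, 0, 0, 0, 0, 0.02]

```text
time: 14.6
tool_pos: [0.5684, 0.2164, 0.0816]
tcp_rot: [[-0.486, 0.874, 0.001], [0.874, 0.486, 0.0], [-0.0, 0.001, -1.0]]
wrist_force: [1.5, 1.8, 5.1]
opening: 0.035
finger_force: 46.6
```

```bash
python3 m.py
```

```text
FIRST Tz -0.046 e -0.584 t 14.70 yaw 2.0779 dial~-0.868 Tz 0.018  e7 -0.210 q7 -20.48 [-0.05  0.03  0.07] [0.7 1.6 5.2] 0.03490218353922849
```

>>> play_rows:
  rows:
    - [0, 0, 0, 0, 0, 0, 0.02]
    - [0, 0, 0, 0, 0, 0, 0.02]

```text
time: 14.9
tool_pos: [0.5684, 0.2163, 0.0816]
tcp_rot: [[-0.52, 0.854, 0.001], [0.854, 0.52, 0.0], [-0.0, 0.001, -1.0]]
wrist_force: [1.2, 2.4, 5.4]
opening: 0.0346
finger_force: 46.6
```

```bash
python3 m.py
```

```text
FIRST Tz -0.082 e -0.595 t 15.00 yaw 2.1181 dial~-0.908 Tz -0.003  e7 -0.215 q7 -18.48 [-0.08  0.06  0.02] [1.6 1.8 5.6] 0.03480817924433039
```

>>> play_rows:
  rows:
    - [0, 0, 0, 0, 0, 0, 0.02]
    - [0, 0, 0, 0, 0, 0, 0.02]

```text
time: 15.2
tool_pos: [0.5684, 0.2164, 0.0816]
tcp_rot: [[-0.554, 0.832, 0.001], [0.832, 0.554, 0.0], [-0.0, 0.001, -1.0]]
wrist_force: [2.5, 2.3, 4.5]
opening: 0.0347
finger_force: 46.6
```

```bash
python3 m.py
```

```text
FIRST Tz -0.032 e -0.528 t 15.30 yaw 2.1581 dial~-0.948 Tz -0.010  e7 -0.166 q7 -16.48 [-0.03  0.01 -0.01] [2.4 2.2 5.4] 0.03451370286273739
```

>>> play_rows:
  rows:
    - [0, 0, 0, 0, 0, 0, 0.01]
    - [0, 0, 0, 0, 0, 0, 0.01]

```text
time: 15.5
tool_pos: [0.5684, 0.2164, 0.0816]
tcp_rot: [[-0.57, 0.821, 0.001], [0.821, 0.57, 0.0], [-0.0, 0.001, -1.0]]
wrist_force: [2.0, 0.7, 5.5]
opening: 0.0348
finger_force: 46.6
```

```bash
python3 m.py
```

```text
FIRST Tz -0.007 e -0.222 t 15.60 yaw 2.1777 dial~-0.968 Tz 0.004  e7 -0.059 q7 -15.50 [-0.01  0.    0.02] [2.2 1.5 5.5] 0.03435483629431091
```

>>> play_rows:
  rows:
    - [0, 0, 0, 0, 0, 0, 0.02]
    - [0, 0, 0, 0, 0, 0, 0.02]

```text
time: 15.8
tool_pos: [0.5684, 0.2164, 0.0816]
tcp_rot: [[-0.603, 0.798, 0.001], [0.798, 0.603, 0.0], [-0.0, 0.001, -1.0]]
wrist_force: [2.8, 3.6, 4.5]
opening: 0.0347
finger_force: 46.6
```

```bash
python3 m.py
```

```text
FIRST Tz -0.127 e -0.534 t 15.90 yaw 2.2184 dial~-1.008 Tz -0.047  e7 -0.169 q7 -13.47 [-0.13 -0.01 -0.  ] [2.7 3.  5.4] 0.03472707174411849
```

>>> play_rows:
  rows:
    - [0, 0, 0, 0, 0, 0, 0.01]

```text
time: 16.0
tool_pos: [0.5684, 0.2164, 0.0816]
tcp_rot: [[-0.611, 0.792, 0.001], [0.792, 0.611, 0.0], [-0.0, 0.001, -1.0]]
wrist_force: [4.0, 2.1, 3.9]
opening: 0.0349
finger_force: 46.6
```

```bash
python3 m.py
```

```text
FIRST Tz -0.106 e -0.375 t 16.10 yaw 2.2279 dial~-1.018 Tz -0.049  e7 -0.137 q7 -13.00 [-0.11 -0.04  0.  ] [3.5 1.8 5.1] 0.034599192246917314
```

>>> play_rows:
  rows:
    - [0, 0, 0, 0, 0, 0, 0.01]

```text
time: 16.2
tool_pos: [0.5684, 0.2164, 0.0816]
tcp_rot: [[-0.618, 0.786, 0.001], [0.786, 0.618, 0.0], [-0.0, 0.001, -1.0]]
wrist_force: [3.3, 2.2, 4.5]
opening: 0.0345
finger_force: 46.6
```

```bash
python3 m.py
```

```text
FIRST Tz -0.074 e -0.404 t 16.30 yaw 2.2381 dial~-1.028 Tz -0.067  e7 -0.150 q7 -12.50 [-0.07 -0.1  -0.03] [3.2 2.4 4.9] 0.03463510110402669
```

>>> play_rows:
  rows:
    - [0, 0, 0, 0, 0, 0, 0.01]

```text
time: 16.4
tool_pos: [0.5684, 0.2164, 0.0816]
tcp_rot: [[-0.626, 0.78, 0.001], [0.78, 0.626, 0.0], [-0.0, 0.001, -1.0]]
wrist_force: [3.7, 1.8, 4.4]
opening: 0.0348
finger_force: 46.6
```

```bash
python3 m.py
```

```text
FIRST Tz -0.071 e -0.404 t 16.50 yaw 2.2480 dial~-1.038 Tz -0.019  e7 -0.148 q7 -12.00 [-0.07  0.    0.02] [3.2 2.3 5. ] 0.03506198203842608
```

```bash
cat > ang.py <<'E'
from h import *
import sys
c=cap('wrist',sys.argv[1]+'.png')
a=rect(c,(0.568,0.2158),0.073,r=0.06,N=600);b=rect(c,(0.568,0.2158),0.109,r=0.03,N=300)
for n,o in(('skirt',a),('top',b)):
  m=((cv2.cvtColor(o,6)>150)*255).astype('uint8')
  for ct in cv2.findContours(m,0,2)[0]:
    (x,y),(w,h),an=cv2.minAreaRect(ct)
    if max(w,h)<35 or min(w,h)>40: continue
    v=cv2.fitLine(ct,2,0,.01,.01).ravel()
    print(n,round(x),round(y),round(max(w,h)),round(min(w,h)),'cw deg %.1f'%((np.degrees(np.arctan2(v[0],-v[1]))+90)%180-90))
cv2.imwrite('pics/'+sys.argv[1]+'r.png',np.hstack([cv2.resize(a,(400,400)),cv2.resize(b,(400,400))]))
E
python3 ang.py e1
```

```text
skirt 488 429 41 14 cw deg -62.9
skirt 560 415 36 9 cw deg 88.5
skirt 428 379 146 39 cw deg 66.6
skirt 586 248 36 19 cw deg 42.1
skirt 347 193 104 20 cw deg -57.0
skirt 251 158 145 37 cw deg 35.6
skirt 501 17 43 5 cw deg -37.4
top 178 267 110 30 cw deg 65.9
top 116 125 79 15 cw deg -57.8
top 8 98 51 15 cw deg 4.4
top 43 98 110 27 cw deg 36.5
```

View pics/e1r.png

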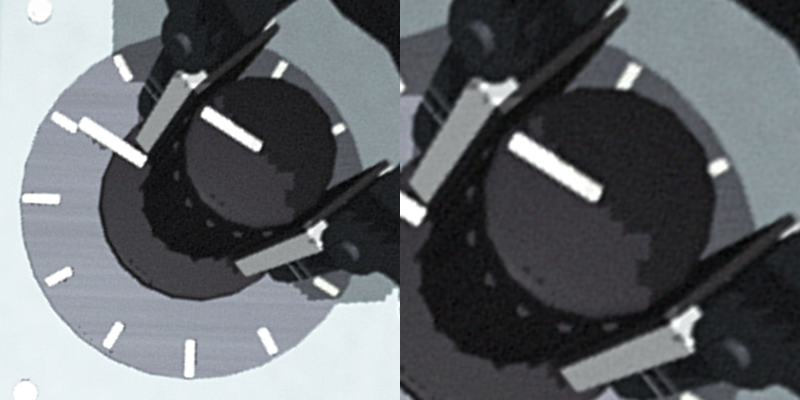

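```bash
sed -i "s/range(3)/range(5)/; s/i<2/i<4/" m.py
```

>>> play_rows:
  rows:
    - [0, 0, 0, 0, 0, 0, 0.01]

```text
time: 16.65
tool_pos: [0.5684, 0.2163, 0.0816]
tcp_rot: [[-0.634, 0.773, 0.001], [0.773, 0.634, 0.0], [-0.0, 0.001, -1.0]]
wrist_force: [3.9, 2.8, 4.9]
opening: 0.0349
finger_force: 46.6
```

```bash
python3 m.py
```

```text
FIRST Tz -0.131 e -0.400 t 16.85 yaw 2.2576 dial~-1.048 Tz -0.046  e7 -0.040 q7 -11.53 [-0.13 -0.06 -0.04 -0.02  0.01] [3.6 2.9 5.2] 0.034433691624129334
```

>>> play_rows:
  rows:
    - [0, 0, 0, 0, 0, 0, 0.01]

```text
time: 16.95
tool_pos: [0.5684, 0.2164, 0.0816]
tcp_rot: [[-0.642, 0.767, 0.001], [0.767, 0.642, 0.0], [-0.0, 0.001, -1.0]]
wrist_force: [4.5, 2.9, 5.3]
opening: 0.0346
finger_force: 46.6
```

```bash
python3 m.py
```

```text
FIRST Tz -0.140 e -0.375 t 17.15 yaw 2.2675 dial~-1.057 Tz -0.059  e7 -0.015 q7 -11.03 [-0.14 -0.07 -0.04 -0.04 -0.02] [3.5 2.7 5.6] 0.03512316223344042
```

>>> play_rows:
  rows:
    - [0, 0, 0, 0, 0, 0, 0.01]

```text
time: 17.25
tool_pos: [0.5684, 0.2164, 0.0816]
tcp_rot: [[-0.649, 0.761, 0.001], [0.761, 0.649, 0.0], [-0.0, 0.001, -1.0]]
wrist_force: [3.3, 2.7, 4.8]
opening: 0.035
finger_force: 46.6
```

```bash
python3 m.py
```

```text
FIRST Tz -0.145 e -0.348 t 17.45 yaw 2.2774 dial~-1.067 Tz -0.108  e7 0.014 q7 -10.54 [-0.15 -0.07 -0.1  -0.14 -0.09] [3.5 2.7 5.3] 0.03491657335345946
```

>>> play_rows:
  rows:
    - [0, 0, 0, 0, 0, 0, 0.01]

```text
time: 17.55
tool_pos: [0.5684, 0.2164, 0.0816]
tcp_rot: [[-0.657, 0.754, 0.001], [0.754, 0.657, 0.001], [-0.0, 0.001, -1.0]]
wrist_force: [5.0, 3.5, 5.5]
opening: 0.0348
finger_force: 46.6
```

```bash
python3 m.py
```

```text
FIRST Tz -0.238 e -0.319 t 17.75 yaw 2.2874 dial~-1.077 Tz -0.138  e7 0.043 q7 -10.04 [-0.24 -0.15 -0.13 -0.11 -0.06] [4.4 3.1 5.2] 0.03480848316735378
```

```bash
python3 ang.py e2 | grep -E 'cw deg -5|cw deg -6'; python3 m.py
```

```text
skirt 489 430 42 14 cw deg -59.6
skirt 343 192 104 20 cw deg -60.5
top 116 126 79 15 cw deg -59.6
FIRST Tz -0.082 e 0.123 t 18.00 yaw 2.2873 dial~-1.077 Tz -0.100  e7 0.119 q7 -10.04 [-0.08 -0.11 -0.05 -0.13 -0.12] [4.1 3.1 5.4] 0.034992388253815905
```

>>> play_rows:
  rows:
    - [0, 0, 0, 0, 0, 0, 0.01]

```text
time: 18.1
tool_pos: [0.5684, 0.2164, 0.0816]
tcp_rot: [[-0.664, 0.748, 0.001], [0.748, 0.664, 0.001], [-0.0, 0.001, -1.0]]
wrist_force: [4.3, 3.3, 4.8]
opening: 0.0347
finger_force: 46.6
```

```bash
sed -i "s/np.mean(e),/e[-1],/" m.py; python3 m.py
```

```text
FIRST Tz -0.249 e -0.292 t 18.30 yaw 2.2974 dial~-1.087 Tz -0.189  e7 0.171 q7 -9.54 [-0.25 -0.18 -0.16 -0.16 -0.19] [4.3 2.9 5.1] 0.034560760643261315
```

>>> play_rows:
  rows:
    - [0, 0, 0, 0, 0, 0, 0.01]

```text
time: 18.4
tool_pos: [0.5684, 0.2164, 0.0816]
tcp_rot: [[-0.672, 0.741, 0.001], [0.741, 0.672, 0.0], [-0.0, 0.001, -1.0]]
wrist_force: [4.0, 2.9, 5.3]
opening: 0.0347
finger_force: 46.6
```

```bash
python3 m.py; python3 ang.py e3 | grep -E 'cw deg -5|cw deg -6'
```

```text
FIRST Tz -0.290 e -0.260 t 18.60 yaw 2.3072 dial~-1.097 Tz -0.224  e7 0.202 q7 -9.04 [-0.29 -0.2  -0.22 -0.26 -0.15] [4.1 3.2 5.3] 0.034943099135165585
skirt 488 431 42 17 cw deg -54.9
skirt 341 191 104 20 cw deg -59.7
skirt 520 32 41 6 cw deg -53.4
top 115 127 79 15 cw deg -60.0
```

>>> play_rows:
  rows:
    - [0, 0, 0, 0, 0, 0, -0.03]
    - [1, 0, 0, 0, 0, 0, 0]
    - [1, 0, 0, 0, 0, 0, 0]
    - [1, 0, 0, 0, 0, 0, 0]
    - [1, 0, 0, 0, 0, 0, 0]
    - [1, 0, 0, 0, 0, 0, 0]
    - [1, 0, 0, 20, 0, 0, 0]
    - [1, 0, 0, 40, 0, 0, 0]
    - [1, 0, 0, 40, 0, 0, 0]
    - [1, 0, 0, 0, 0, 0, 0]

```text
time: 19.65
tool_pos: [0.5699, 0.2176, 0.1865]
tcp_rot: [[-0.648, 0.761, 0.006], [0.761, 0.648, 0.002], [-0.002, 0.006, -1.0]]
wrist_force: [0.1, 0.3, 0.3]
opening: 0.0853
finger_force: 0.0
```

>>> play_rows:
  rows:
    - [1, 0, -20, 0, 0, 0, -0.13]
    - [1, 0, -20, 0, 0, 0, -0.13]
    - [1, 0, -20, 0, 0, 0, -0.13]
    - [1, 0, -20, 0, 0, 0, -0.13]
    - [1, 0, -20, 0, 0, 0, -0.13]
    - [1, 0, -10, 0, 0, 0, -0.09]
    - [1, 0, 0, 0, 0, 0, 0]
    - [1, 0, 0, 0, 0, 0, 0]
    - [1, 0, 0, 0, 0, 0, 0]

```text
time: 20.55
tool_pos: [0.5678, 0.1072, 0.1813]
tcp_rot: [[0.032, 1.0, -0.0], [1.0, -0.032, 0.0], [0.0, -0.0, -1.0]]
wrist_force: [0.1, 0.1, 1.2]
opening: 0.0853
finger_force: 0.0
```

```bash
python3 look.py w3; python3 - <<'E'
from h import *
import pickle
c=pickle.load(open('w3.pkl','rb'))
A=rect(c,(0.569,0.2155),0.073,r=0.05,N=400);B=rect(c,(0.565,0.104),0.125,r=0.04,N=400)
cv2.drawMarker(B,(200,200),(0,0,255),0,400,1);cv2.circle(B,(200,200),40,(0,255,255),1)
cv2.imwrite('pics/w3r.png',np.hstack([A,B]))
E
```

```text
20.55 [ 12.6459  22.2924 -36.9855 105.7658  15.7381  57.1062 -32.7361] [0.5678 0.1072 0.1813] [[0.03158026427402064, 0.9995012065981648, -0.0001578518148095152], [0.9995011234368789, -0.031580191774726055, 0.00044242048840803966], [0.00043721482140393733, -0.0001717448221827229, -0.9999998896734518]] [0.0885 0.1125 1.1677]
lock_box [(array([305.7, 151.3]), 0.65, array([0.563, 0.155, 0.1  ]))]
dial [(array([309.3,  67. ]), 0.94, array([0.567, 0.212, 0.1  ]))]
dial_grip [(array([312.2,  65.8]), 0.56, array([0.569, 0.213, 0.1  ]))]
dial_pointer [(array([311.7,  65.9]), 0.87, array([0.569, 0.213, 0.1  ]))]
bolt_grip [(array([309.4, 218.2]), 0.88, array([0.563, 0.101, 0.1  ]))]
offcut_2 [(array([353.9, 322.1]), 0.65, array([0.6, 0. , 0.1]))]
```

View pics/w3r.png

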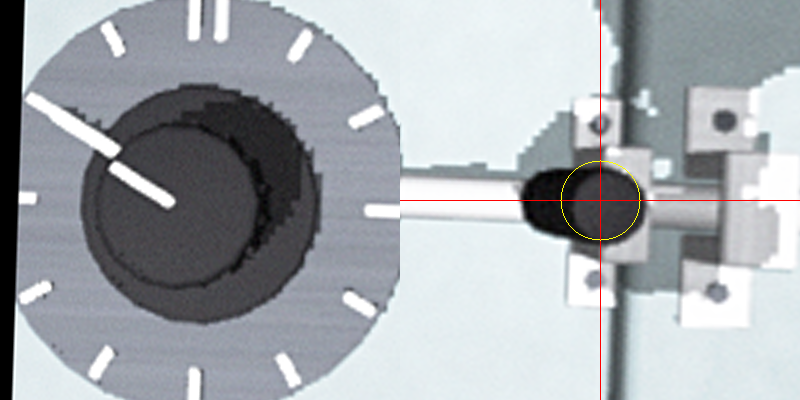

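>>> play_rows:
  rows:
    - [1, -3, -4, -30, 0, 0, 0]
    - [1, 0, 0, -30, 0, 0, 0]
    - [1, 0, 0, -24, 0, 0, 0]
    - [1, 0, 0, 0, 0, 0, 0]
    - [1, 0, 0, 0, 0, 0, 0]

```text
time: 21.4
tool_pos: [0.565, 0.1025, 0.0978]
tcp_rot: [[0.035, 0.999, -0.0], [0.999, -0.035, 0.0], [0.0, -0.0, -1.0]]
wrist_force: [0.1, -0.6, 0.5]
opening: 0.0852
finger_force: 0.0
```

>>> play_rows:
  rows:
    - [0, 0, 0, 0, 0, 0, 0]
    - [0, 0, 0, 0, 0, 0, 0]
    - [0, 0, 0, 0, 0, 0, 0]
    - [0, 0, 0, 0, 0, 0, 0]
    - [0, 0, 0, 0, 0, 0, 0]
    - [0, 0, 0, 0, 0, 0, 0]
    - [0, 0, 0, 0, 0, 0, 0]
    - [0, 0, 0, 0, 0, 0, 0]
  grip_force: 30

```text
time: 22.2
tool_pos: [0.5641, 0.1023, 0.0978]
tcp_rot: [[0.035, 0.999, -0.001], [0.999, -0.035, -0.001], [-0.001, -0.001, -1.0]]
wrist_force: [-9.9, -0.9, 13.2]
opening: 0.0152
finger_force: 29.2
```

```bash
python3 st.py
```

```text
22.2 [0.5641 0.1023 0.0978] yaw 1.5359711198772281 F [-9.9226 -0.8575 13.1829] T [-0.2096  2.1829  0.0102] q7 -36.69640263247006 e 0.007614707574248314 29.163429737091064 0.015191008378425293
```

>>> play_rows:
  rows:
    - [0, -0.7, 0, 0.7, 0, 0, 0]
    - [0, 0, 2, 0, 0, 0, 0]
    - [0, 0, 2, 0, 0, 0, 0]
    - [0, 0, 2, 0, 0, 0, 0]
    - [0, 0, 2, 0, 0, 0, 0]
    - [0, 0, 0, 0, 0, 0, 0]

```text
time: 22.8
tool_pos: [0.5642, 0.1106, 0.0979]
tcp_rot: [[0.035, 0.999, -0.0], [0.999, -0.035, 0.0], [0.0, -0.0, -1.0]]
wrist_force: [-1.7, 1.1, -2.0]
opening: 0.015
finger_force: 30.1
```

>>> play_rows:
  rows:
    - [0, 0.2, 4, 0, 0, 0, 0]
    - [0, 0.2, 4, 0, 0, 0, 0]
    - [0, 0.2, 4, 0, 0, 0, 0]
    - [0, 0.1, 4, 0, 0, 0, 0]
    - [0, 0, 2, 0, 0, 0, 0]
    - [0, 0, 1, 0, 0, 0, 0]
    - [0, 0, 0, 0, 0, 0, 0]
    - [0, 0, 0, 0, 0, 0, 0]

```text
time: 23.6
tool_pos: [0.5649, 0.1295, 0.098]
tcp_rot: [[0.035, 0.999, -0.0], [0.999, -0.035, 0.0], [0.0, -0.0, -1.0]]
wrist_force: [-3.2, 1.7, -4.2]
opening: 0.0149
finger_force: 29.9
```

Moved 27.2 mm; a touch more to the stop, then release and lift.

>>> play_rows:
  rows:
    - [0, 0, 0.7, 0, 0, 0, 0]
    - [0, 0, 0.5, 0, 0, 0, 0]
    - [0, 0, 0, 0, 0, 0, 0]

```text
time: 23.9
tool_pos: [0.5649, 0.1302, 0.098]
tcp_rot: [[0.035, 0.999, -0.0], [0.999, -0.035, -0.0], [-0.0, -0.0, -1.0]]
wrist_force: [-3.3, -1.9, -5.0]
opening: 0.0149
finger_force: 30.0
```

>>> play_rows:
  rows:
    - [1, 0, 0, 0, 0, 0, 0]
    - [1, 0, 0, 0, 0, 0, 0]
    - [1, 0, 0, 0, 0, 0, 0]
    - [1, 0, 0, 0, 0, 0, 0]
    - [1, 0, 0, 0, 0, 0, 0]
    - [1, 0, 0, 20, 0, 0, 0]
    - [1, 0, 0, 40, 0, 0, 0]
    - [1, 0, 0, 40, 0, 0, 0]
    - [1, 0, 0, 0, 0, 0, 0]
    - [1, 0, 0, 0, 0, 0, 0]

```text
time: 24.9
tool_pos: [0.5654, 0.1303, 0.199]
tcp_rot: [[0.035, 0.999, 0.002], [0.999, -0.035, 0.0], [0.0, 0.002, -1.0]]
wrist_force: [-0.5, -0.7, 0.9]
opening: 0.0856
finger_force: 0.0
```

```bash
python3 look.py w4; python3 - <<'E'
from h import *
import pickle
c=pickle.load(open('w4.pkl','rb'))
A=rect(c,(0.569,0.2155),0.073,r=0.05,N=400);B=rect(c,(0.565,0.104),0.125,r=0.04,N=400)
cv2.drawMarker(B,(200,200),(0,0,255),0,400,1)
cv2.imwrite('pics/w4r.png',np.hstack([A,B]))
E
```

```text
24.9 [ 10.8857  21.4076 -37.5942 104.5701  15.1133  58.9676 -34.6777] [0.5654 0.1303 0.199 ] [[0.03536258537813932, 0.9993727063124516, 0.001918706100524371], [0.9993745412548689, -0.03536274602202308, 4.98538076565647e-05], [0.00011767325120146751, 0.0019157430694848193, -0.9999981580390525]] [-0.4739 -0.6588  0.9383]
lock_box [(array([310.6, 163.2]), 0.61, array([0.564, 0.166, 0.1  ]))]
dial [(array([313.2,  97.5]), 0.74, array([0.568, 0.216, 0.1  ]))]
dial_grip [(array([315.8,  96.2]), 0.6, array([0.57 , 0.217, 0.1  ]))]
dial_pointer [(array([315. ,  98.8]), 0.67, array([0.569, 0.215, 0.1  ]))]
bolt_grip [(array([311.3, 208.6]), 0.77, array([0.563, 0.127, 0.1  ]))]
offcut_2 []
```

View pics/w4r.png

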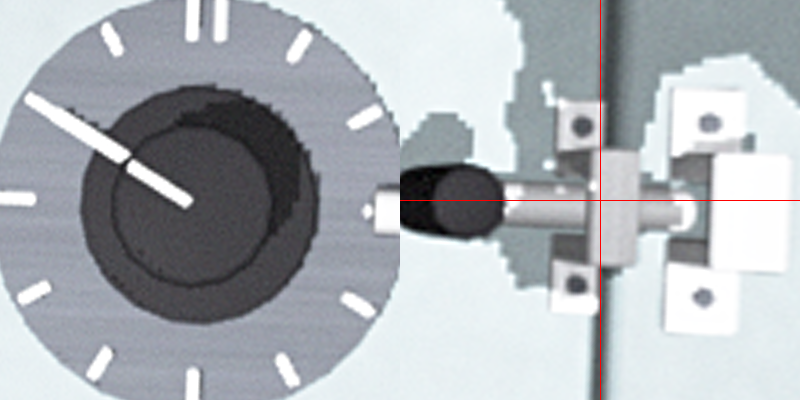

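```bash
python3 -c "
from rig import job;print(job.sign_off())"
```

```text
the job is handed in; nothing more can be done
None
```

The box is unlocked and the job handed in: the last picture shows the bolt drawn back about 28 mm, clear of its keeper, and the dial left near mark 10; no loose thing was touched as far as I could tell, though I took no final picture of them, and the sign-off returned no verdict.

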